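Pry open the seed trough

TASK

The flush cover of the blue seeding frame's trough has no handle: pick up the scraper knife from the white board, slip its blade into the notch under the cover's front edge, lever the cover up and swing it all the way back to its stop with the knife, keeping the gripper itself off the cover. Then lay the knife down flat on the white board again, without dropping it, and let go. Leave everything else where it is.

Things in the scene. Friction and masses are not known exactly. Their poses are not given: they have to be found in the camera images.
- seeder: Seeding frame fixed on the table: at its front (robot side) a blue seed trough 280 mm wide (its y), 116 mm deep (its x), 80 mm high, empty, walls 6 mm, with an aluminium cover; behind it a lower blue frame (45 mm high, 240 mm long) with a white plate full of holes. Origin: middle of the front face at table level; x points away from the robot into the trough, y along the front, z up.
- notch (a point): Centre of the pry notch: a slot in the top of the trough's front wall, midway along it, 50 mm wide and 12 mm high (68 to 80 mm above the table), closed above by the cover. Below it a blue sill 56 mm wide sticks out 10 mm, its top level with the notch's bottom. This point: on the outer front face, 74 mm above the table. The blade goes in along the seeder's +x; behind the wall the trough is empty.
- cover (a joint): Hinge angle of the trough's flat aluminium cover (rad): 0 closed, grows as its front edge rises, 1.9 at the stop, leaning back past vertical. The hinge is stiff: the cover stays at any angle it is left at; lifting it at the front edge takes about 3 N. It is 280 mm wide, 112 mm from hinge to front edge, 3 mm thick, about 180 g.
- cover_hinge (a point): Middle of the cover's hinge line, 112 mm behind the trough's front face, 81.5 mm above the table; the hinge line runs along the seeder's y.
- cover_edge (a point): Middle of the cover's front edge, mid-thickness; it moves with the cover. Closed, it is flush with the trough's front face, and the cover's underside lies on the walls, 80 mm above the table.
- knife: Stiff scraper knife, 200 mm long, about 90 g, lying flat on the white board: black handle with steel collar (x = -110 to 0 mm, 26 mm wide along y, 20 mm high) and a straight flat steel blade (x = 0 to 90 mm, 28 mm wide, 2 mm thick, mid-plane at z = 10 mm). Origin: front end of the collar, level with the handle's underside; x towards the tip, z up. Centre of mass at x = -17 mm.
- knife_tip (a point): Middle of the blade's square end, at x = 90 mm, z = 10 mm of the knife.
- knife_grip (a point): Where to grip across the handle: x = -30 mm, y = 0, z = 10 mm (mid-height) of the knife.
- board: White plastic tool board fixed on the table, 260 mm (its x) by 170 mm (its y), 15 mm thick, with the knife and a brush on it. It stands either left or right of the robot. Origin: centre of its underside, on the table.
- brush: White washing brush 200 mm long, lying on the board beside the knife; handle 20 mm, head 42 mm wide. Origin: under its middle; x along it. Bystander: leave it where it is.
- bowl: Small steel bowl, 100 mm across and 45 mm high, on the steel drain tray (260 x 170 x 16 mm) that is on the other side from the board. Origin: centre of its underside. Bystander: leave it where it is.
- seed_jar: White capped jar, 64 mm across and 85 mm high, on the drain tray. Origin: centre of its underside. Bystander: leave it where it is.
- cup: Steel cup, 60 mm across and 60 mm high, on the drain tray. Origin: centre of its underside. Bystander: leave it where it is.
- squeegee: White and black seed squeegee, 170 mm wide, 115 mm long and 15 mm high, lying flat on the white plate of the seeding frame, behind the cover. Origin: centre of the underside of its cross bar. Bystander: leave it where it is.
- bottle: White bottle, 70 mm across and 150 mm high, on the table beside the seeding frame. Origin: centre of its underside. Bystander: leave it where it is.
- spoon: Steel spoon, 170 mm long, lying on the table in front of the robot, 20 mm high. Origin: under its middle; x along it. Bystander: leave it where it is.
There are look-alikes about, which are no part of the job. There is more than one size of the knife; the job needs the larger.

How it is judged:
By the outcome, as a careful person would: the job done as asked, in the order asked, and still so for the second after the job is handed in, with the robot touching nothing.
It also fails if it takes over 51 s, if anything falls off the work surface, if the arm or the gripper's body presses on something with over 40 N, if the wrist force passes 120 N, or if a joint passes its speed limit or range.

ROBOT

A 6-joint arm with a two-finger parallel gripper is mounted at the origin on the work surface. World frame = base frame: x ahead of the robot, y to its left, z up, the work surface at z = 0. Lengths are in m, angles in degrees, forces in N, time in s.
With the tool pointing down it reaches from about 0.4 to 0.825 m from the base axis. Payload 7 kg.
Tool frame: the origin (TCP) lies between the finger pads; the fingertips stand 22 mm ahead of it and the grasp point (between the pads) lies 3 mm ahead of it; z points along the fingers, y is the line along which they close (so a half turn about z gives the same grasp; the last joint's range is limited). The gripper opens to 88 mm and grips with 3 to 60 N. Pads are 19 mm wide; open, the fingers measure 130 mm over their backs; the gripper's body (78 mm by 193 mm) begins 47 mm behind the grasp point.
Start: joints at [81.881, 20.546, 0.682, 0, -70.136, -16.507], TCP at [0.281, 0.614, 0.249] pointing down, gripper open.
Joint ranges: [-176.03, 176.03], [-82.01, 121.73], [-58.28, 71.71], [-173.87, 95.51], [-174.79, -0.11], [-173.66, 173.66]. Speed limits (degrees/s): [136.94, 136.94, 172.46, 180, 180, 180].

INTERFACE

Orientations are given as [roll, pitch, yaw] about the fixed x, y, z axes, in that order (R = Rz(yaw) Ry(pitch) Rx(roll)).
In Python, from plant import ctrl gives the robot as it stands.
- The arm moves only by the tool apply_moves, never from a script. Its argument "targets" is a list of rows, each an object with "travel": the shift along the tool's x, y, z in mm, a list of three; "roll": the turn about the tool's z in degrees; "jaw": the finger opening in mm, from 0 to 87.6. In form: [{"travel": [tx, ty, tz], "roll": roll, "jaw": jaw}, ...]. A call has 1 to 10 rows; each row shifts and turns the commanded pose from where the row before left it, along the tool's axes as they then stand; what a row does not reach is not made up. A row lasts 1/10 s, in which the tool goes at most 50 mm and 8.59 degrees, less where a joint would pass 70% of its speed; a pose out of reach is approached as far as the arm can. A call with a gripper value outside its range is refused whole. The fingers move at their own pace and stop on an object; the grip force is fixed at half the most. Time passes only in rows, so rows that do not move let the fingers close. It gives the time, the measured TCP pose, the force, the opening and the grip force at its end, in the units of the state.
- ctrl.get_obs(): the state, without advancing time (a new reading comes with each control period).
- ctrl.snapshot(name): name is "scene" or "top" or "wrist"; returns the picture (420x560x3 uint8, red, green, blue); there is no depth.
- ctrl.calibration(name): a dict with "K" (3x3 intrinsics, pixels), "dist_coeffs" ([k1, k2, p1, p2, k3] as OpenCV has them; the pictures are not rectified), "extrinsics" (4x4, takes a point from camera to world coordinates); the wrist camera has in their place "hand_eye" (4x4, takes a point from camera to tool coordinates, whose origin is the TCP and whose axes are the flange's). Camera axes: x right, y down, z forward; pixel columns grow to the right and rows downward; lengths in m; the calibration is good to about 2 mm. A picture is of the moment at which its call begins: read the wrist's pose just before it. calibration takes no time and is no camera call.
- ctrl.close_job(): hands the job in; it is judged then, once.
The state is a dict: "clock": time; "joint_pos": joint angles; "qvel": joint speeds; "tau": joint torques, N m; "tool_pos": TCP position; "orientation": TCP orientation; "force": force on the tool from outside, world axes, zero at the start; "moment": the same for the moment, N m; "opening": finger opening in m; "gripper_force": force on a finger pad.
Only numpy, scipy, OpenCV 4.12 (cv2) and the standard library are available. Lean on these libraries where they do the work, as an engineer would, in place of code of your own. Each camera call takes 0.05 s, during which the arm holds its last target. There are 200 camera calls.

## Working session

There is one attempt and no reset: what is moved stays moved. The work goes in short steps, Python scripts to look and compute and a tool call to move; the robot and the scene stay as the last step left them, time stands still between calls to the robot, and variables do not carry over. Pictures are saved under pics/ and viewed, at most 14 in all, crops included, and the job is handed in when it is done.

Besides the shell and the picture viewer there is one more tool, called after ">>>" by a JSON object that holds its "method" and its "body", one argument or row to a line. apply_moves: Moves the arm, as the interface text tells. Its arguments: {"type":"object","properties":{"targets":{"type":"array","items":{"type":"object","properties":{"travel":{"type":"array","items":{"type":"number"}},"roll":{"type":"number"},"jaw":{"type":"number"}}}}},"required":["targets"]}

```bash
ls; mkdir -p pics
python3 - <<'E'
from plant import ctrl
import cv2,numpy as np
print(ctrl.get_obs())
for n in ["scene","top"]:
    im=ctrl.snapshot(n); cv2.imwrite(f"pics/{n}0.png",im[:,:,::-1])
for n in ["scene","top","wrist"]: print(n,ctrl.calibration(n))
E
```

```text
pics
{'clock': 0.0, 'joint_pos': array([ 8.18799832e+01,  2.05894687e+01,  6.33283985e-01, -1.98810150e-02,
       -7.01365904e+01, -1.65071049e+01]), 'qvel': array([-0.08162317,  0.03107992, -0.10072601,  0.03721225, -0.05612035,
       -0.13755455]), 'tau': array([ 2.98290543e-03, -5.82719851e+01,  2.93054008e+01,  6.99717969e+00,
        6.97008902e-03, -1.39109920e-04]), 'tool_pos': array([0.28111047, 0.6131692 , 0.24764189]), 'orientation': array([ 1.79905738e+02, -8.44384681e-03, -2.46338850e+01]), 'force': array([-0.03826733,  0.43556293, -0.09010116]), 'moment': array([-0.00349605,  0.04983316,  0.03552461]), 'gripper_force': 0.0, 'opening': 0.08753962551626207}
scene {'K': array([[541.92954195,   0.        , 270.4326192 ],
       [  0.        , 541.92954195, 216.89755523],
       [  0.        ,   0.        ,   1.        ]]), 'dist_coeffs': array([0.00790811, 0.        , 0.        , 0.        , 0.        ]), 'extrinsics': array([[ 0.37710771,  0.61204163, -0.69512216,  1.44309598],
       [ 0.92596139, -0.26505481,  0.26896367, -0.30949415],
       [-0.01962851, -0.74508456, 
[... 508 characters left out ...]
167 , -0.98438073,  0.99692861],
       [ 0.        ,  0.        ,  0.        ,  1.        ]])}
wrist {'K': array([[337.73642155,   0.        , 280.81228289],
       [  0.        , 337.73642155, 209.13398141],
       [  0.        ,   0.        ,   1.        ]]), 'dist_coeffs': array([0.01605822, 0.        , 0.        , 0.        , 0.        ]), 'hand_eye': array([[-1.05586156e-03, -9.63237952e-01, -2.68647600e-01,
         7.27216982e-02],
       [ 9.99999443e-01, -1.01781288e-03, -2.80906930e-04,
         2.77540002e-04],
       [-2.85277141e-06, -2.68647747e-01,  9.63238490e-01,
        -1.35371224e-01],
       [ 0.00000000e+00,  0.00000000e+00,  0.00000000e+00,
         1.00000000e+00]])}
```

View pics/scene0.png

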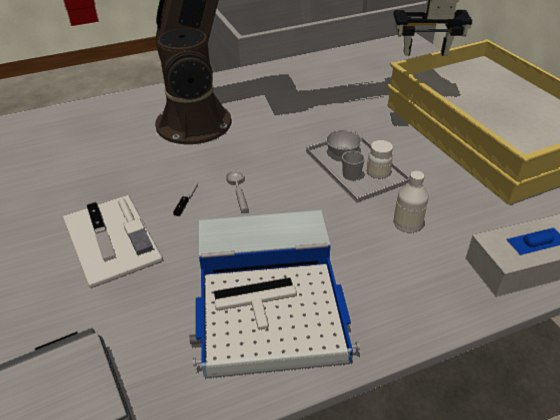

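View pics/top0.png

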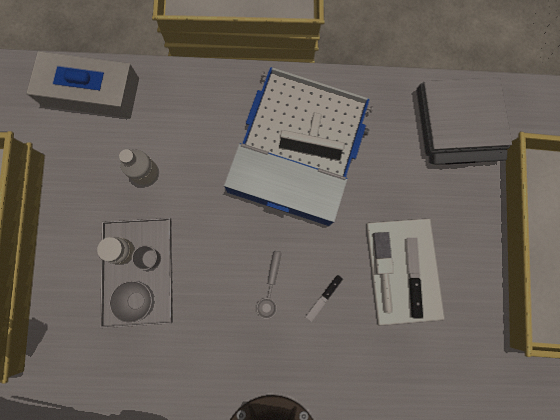

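The top view shows these possible knives:
- **Large knife:** on the board, black handle (416,297), blade up to (412,240).
- **Small knife:** on the table at (325,297).
- **Brush:** on the board at (384,270).
- **Spoon:** at (270,285).

I choose the board knife at (416,297) and will check it in a crop. The trough front edge runs from (225,190) to (333,222), with the sill near (278,207).

```bash
cat > h.py <<'E'
import cv2,numpy as np
from plant import ctrl
from scipy.spatial.transform import Rotation as Ro
def camT(n,obs=None):
    c=ctrl.calibration(n)
    if n!="wrist": return c,c["extrinsics"]
    T=np.eye(4);T[:3,:3]=Ro.from_euler('xyz',obs["orientation"],degrees=True).as_matrix();T[:3,3]=obs["tool_pos"]
    return c,T@c["hand_eye"]
def px2w(n,uv,z,obs=None):
    c,T=camT(n,obs);p=cv2.undistortPoints(np.array([[uv]],float),c["K"],c["dist_coeffs"])[0,0]
    d=T[:3,:3]@np.array([p[0],p[1],1]);return T[:3,3]+d*(z-T[2,3])/d[2]
def w2px(n,P,obs=None):
    c,T=camT(n,obs);Ti=np.linalg.inv(T)
    return cv2.projectPoints(np.array(P,float).reshape(-1,1,3),cv2.Rodrigues(Ti[:3,:3])[0],Ti[:3,3],c["K"],c["dist_coeffs"])[0][:,0]
def plan(p0,yaw0,p1,yaw1):
    "tool-down: total tool-frame shift from yaw0 and roll (mm, deg)"
    d=(np.array(p1)-p0)*1000;a=np.radians(yaw0)
    x=np.array([np.cos(a),np.sin(a),0]);y=np.array([np.sin(a),-np.cos(a),0])
    return np.round([d@x,d@y,-d[2]],1),round(-(yaw1-yaw0),2)
E
python3 - <<'E'
from h import *
im=cv2.imread("pics/top0.png")
a=cv2.resize(im[210:330,360:450],None,fx=4,fy=4,interpolation=cv2.INTER_CUBIC)
b=cv2.resize(im[140:230,220:370],None,fx=2.9,fy=2.9,interpolation=cv2.INTER_CUBIC)
o=np.zeros((480,800,3),np.uint8);o[:,:360]=a;o[:b.shape[0],362:362+b.shape[1]]=b[:, :438];cv2.imwrite("pics/crop.png",o)
for n,uv,z in [("tip",(412,239),.025),("collar",(414,277),.025),("end",(417,317),.035),("small tip",(308,319),.002),("small end",(340,277),.02),
 ("coverL",(225,188),.0815),("coverR",(334,222),.0815),("backR",(347,178),.0815),("backL",(240,147),.0815)]: print(n,px2w("top",uv,z).round(3))
E
```

```text
tip [ 0.503 -0.344  0.025]
collar [ 0.407 -0.347  0.025]
end [ 0.31  -0.347  0.035]
small tip [ 0.295 -0.083  0.002]
small end [ 0.401 -0.16   0.02 ]
coverL [0.605 0.133 0.082]
coverR [ 0.531 -0.133  0.082]
backR [ 0.642 -0.165  0.082]
backL [0.711 0.102 0.082]
```

View pics/crop.png

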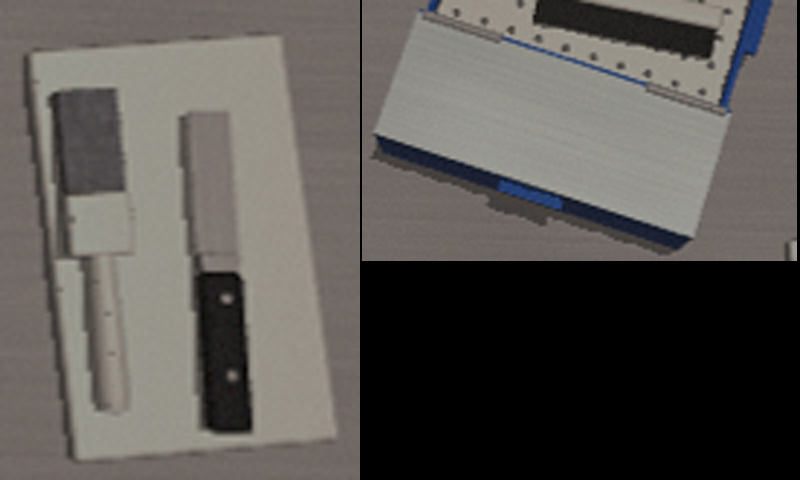

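The crop shows the board knife: square blade tip at (206,112), black riveted handle end at (227,432). From the top view it is about 195 mm long, against about 130 mm for the table knife, so it is the larger one. The sill is at top-view pixel (278,207), and the cover measures 276 mm wide, as it should. Next I move the wrist camera over the board.

>>> {"method": "apply_moves", "body": {
  "targets": [
    {"travel": [35.3,29.3,0],"roll": 0,"jaw": 87},
    {"travel": [35.3,29.3,0],"roll": 0,"jaw": 87},
    {"travel": [35.3,29.3,0],"roll": 0,"jaw": 87},
    {"travel": [35.3,29.3,0],"roll": 0,"jaw": 87},
    {"travel": [35.3,29.3,0],"roll": 0,"jaw": 87},
    {"travel": [35.3,29.3,0],"roll": 0,"jaw": 87},
    {"travel": [35.3,29.3,0],"roll": 0,"jaw": 87},
    {"travel": [35.3,29.3,0],"roll": 0,"jaw": 87},
    {"travel": [35.3,29.3,0],"roll": 0,"jaw": 87},
    {"travel": [35.3,29.3,0],"roll": 0,"jaw": 87}
  ]
}}

```text
clock: 1.1
tool_pos: [0.4803, 0.1983, 0.2485]
orientation: [180.0, 0.0, -24.6]
force: [1.4, 0.8, 0.8]
opening: 0.0866
gripper_force: 0.0
```

>>> {"method": "apply_moves", "body": {
  "targets": [
    {"travel": [20.4,37.8,0],"roll": 0,"jaw": 87},
    {"travel": [20.4,37.8,0],"roll": 0,"jaw": 87},
    {"travel": [20.4,37.8,0],"roll": 0,"jaw": 87},
    {"travel": [20.4,37.8,0],"roll": 0,"jaw": 87},
    {"travel": [20.4,37.8,0],"roll": 0,"jaw": 87},
    {"travel": [20.4,37.8,0],"roll": 0,"jaw": 87},
    {"travel": [20.4,37.8,0],"roll": 0,"jaw": 87}
  ]
}}

```text
clock: 1.8
tool_pos: [0.4992, -0.1016, 0.2485]
orientation: [-180.0, 0.0, -24.6]
force: [0.1, 0.9, 0.1]
opening: 0.0869
gripper_force: 0.0
```

>>> {"method": "apply_moves", "body": {
  "targets": [
    {"travel": [0,45,0],"roll": 0,"jaw": 87},
    {"travel": [0,45,0],"roll": 0,"jaw": 87},
    {"travel": [0,45,0],"roll": 0,"jaw": 87},
    {"travel": [0,45,0],"roll": 0,"jaw": 87},
    {"travel": [0,45,0],"roll": 0,"jaw": 87},
    {"travel": [0,45,0],"roll": 0,"jaw": 87}
  ]
}}

```text
clock: 2.4
tool_pos: [0.3859, -0.3467, 0.2485]
orientation: [-180.0, -0.0, -24.6]
force: [0.5, 0.6, 0.8]
opening: 0.087
gripper_force: 0.0
```

>>> {"method": "apply_moves", "body": {
  "targets": [
    {"travel": [0,0,0],"roll": 8.5,"jaw": 87},
    {"travel": [0,0,0],"roll": 8.5,"jaw": 87},
    {"travel": [0,0,0],"roll": 8.5,"jaw": 87},
    {"travel": [0,0,0],"roll": 8.5,"jaw": 87},
    {"travel": [0,0,0],"roll": 8.5,"jaw": 87},
    {"travel": [0,0,0],"roll": 8.5,"jaw": 87},
    {"travel": [0,0,0],"roll": 8.5,"jaw": 87},
    {"travel": [0,0,0],"roll": 8.5,"jaw": 87},
    {"travel": [0,0,0],"roll": 8.5,"jaw": 87}
  ]
}}

```text
clock: 3.3
tool_pos: [0.3869, -0.3452, 0.2482]
orientation: [180.0, 0.0, -101.5]
force: [-0.2, 0.5, 0.0]
opening: 0.0873
gripper_force: 0.0
```

>>> {"method": "apply_moves", "body": {
  "targets": [
    {"travel": [0,0,0],"roll": 8.5,"jaw": 87},
    {"travel": [0,0,0],"roll": 8.5,"jaw": 87},
    {"travel": [0,0,0],"roll": 8.5,"jaw": 87},
    {"travel": [0,0,0],"roll": 8.5,"jaw": 87},
    {"travel": [0,0,0],"roll": 8.5,"jaw": 87},
    {"travel": [0,0,0],"roll": 8.5,"jaw": 87},
    {"travel": [0,0,0],"roll": 8.5,"jaw": 87},
    {"travel": [0,0,0],"roll": 8.5,"jaw": 87},
    {"travel": [0,0,0],"roll": 8.5,"jaw": 87},
    {"travel": [0,0,0],"roll": 0,"jaw": 87}
  ]
}}

```text
clock: 4.3
tool_pos: [0.3869, -0.3452, 0.2483]
orientation: [180.0, -0.0, -177.8]
force: [-1.2, 0.5, 0.1]
opening: 0.0869
gripper_force: 0.0
```

Run:
```python
from h import *
o=ctrl.get_obs();print(o["clock"],o["tool_pos"],o["orientation"],o["joint_pos"].round(1))
im=ctrl.snapshot("wrist");cv2.imwrite("pics/w1.png",im[:,:,::-1]);np.save("o1.npy",o,allow_pickle=True)
print(w2px("wrist",[[.503,-.344,.025],[.31,-.347,.035]],o))
```

```text
4.3 [ 0.38691525 -0.3451842   0.24826621] [ 1.79977143e+02 -2.86281762e-02 -1.77757379e+02] [-20.    5.8 -18.8  -0.  -65.4 -67.7]
[[278.42254042 281.55040885]
 [282.38055004 109.78456473]]
```

View pics/w1.png

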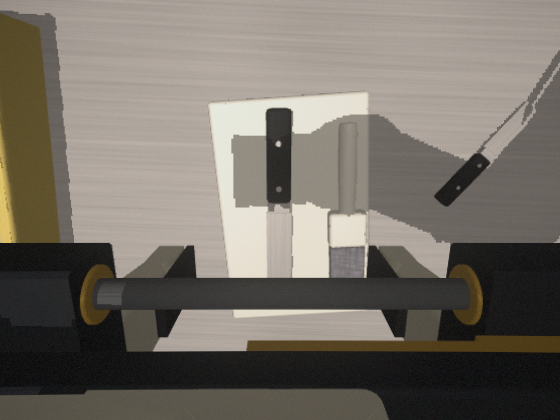

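The wrist picture shows the board knife's handle from (279,108) to (279,203), with the blade below it to about (279,278). The brush is at (347,170). I'll measure the handle accurately.

Run:
```python
from h import *
o=np.load("o1.npy",allow_pickle=True).item()
g=cv2.imread("pics/w1.png",0)
rows=np.arange(118,198,5);P=[]
for r in rows:
    c=np.where(g[r,255:305]<60)[0]+255; P.append(px2w("wrist",((c.min()+c.max())/2,r),.035,o)); 
P=np.array(P);w=[px2w("wrist",(x,150),.035,o)[1] for x in (265.5,292.5)]
s=np.polyfit(P[:,0],P[:,1],1);print("yaw",np.degrees(np.arctan(s[0])),"res",np.abs(P[:,1]-np.polyval(s,P[:,0])).max(),"w",np.ptp(w))
col=g[95:115,279];print(col, g[195:220,279])
e=px2w("wrist",(279,108),.035,o);f=px2w("wrist",(279,203),.035,o);print("end",e,"black front",f)
x=e[0]+.08;grip=np.array([x,np.polyval(s,x),0]);print("grip",grip)
b=[px2w("wrist",(279.5,r),.026,o) for r in (215,235)];print("blade",b, "line y at those x", [np.polyval(s,q[0]) for q in b])
yaw=np.degrees(np.arctan(s[0]))-180
print(plan(o["tool_pos"],o["orientation"][2],[grip[0],grip[1],.039],yaw))
```

```text
yaw 2.2081593913112627 res 0.0004055929723957852 w 0.027558741114428076
[173 156 167 196 215 224 228 228 228 226 228 228 184  88  50  54  57  58
  59  57] [ 48  43  42  46  47  45  44  54  84 145 189 188 189 187 186 186 184 180
 179 190 187 187 189 186 190]
end [ 0.30844162 -0.35040348  0.035     ] black front [ 0.40531877 -0.34685473  0.035     ]
grip [ 0.38844162 -0.34789026  0.        ]
blade [array([ 0.42132752, -0.34576032,  0.026     ]), array([ 0.44475739, -0.34489195,  0.026     ])] line y at those x [np.float64(-0.34662222459550446), np.float64(-0.34571879805870837)]
(array([ -1.4,  -2.8, 209.3]), np.float64(0.03))
```

>>> {"method": "apply_moves", "body": {
  "targets": [
    {"travel": [-1.4,-2.8,20],"roll": 0,"jaw": 42},
    {"travel": [0,0,40],"roll": 0,"jaw": 42},
    {"travel": [0,0,40],"roll": 0,"jaw": 42},
    {"travel": [0,0,30],"roll": 0,"jaw": 42},
    {"travel": [0,0,20],"roll": 0,"jaw": 42},
    {"travel": [0,0,20],"roll": 0,"jaw": 42},
    {"travel": [0,0,20],"roll": 0,"jaw": 42},
    {"travel": [0,0,12],"roll": 0,"jaw": 42},
    {"travel": [0,0,6],"roll": 0,"jaw": 42},
    {"travel": [0,0,0],"roll": 0,"jaw": 42}
  ]
}}

```text
clock: 5.35
tool_pos: [0.3884, -0.348, 0.0401]
orientation: [180.0, -0.1, -177.5]
force: [0.3, 0.9, 0.4]
opening: 0.0419
gripper_force: 0.0
```

>>> {"method": "apply_moves", "body": {
  "targets": [
    {"travel": [0,0,0],"roll": 0,"jaw": 15},
    {"travel": [0,0,0],"roll": 0,"jaw": 15},
    {"travel": [0,0,0],"roll": 0,"jaw": 15},
    {"travel": [0,0,0],"roll": 0,"jaw": 15},
    {"travel": [0,0,0],"roll": 0,"jaw": 15}
  ]
}}

```text
clock: 5.85
tool_pos: [0.3891, -0.3483, 0.0414]
orientation: [-180.0, 0.1, -177.6]
force: [-0.7, 1.6, 5.9]
opening: 0.0255
gripper_force: 30.0
```

The knife is gripped at 25.5 mm opening. I lift it and work out the seeder pose.

>>> {"method": "apply_moves", "body": {
  "targets": [
    {"travel": [0,0,-10],"roll": 0,"jaw": 15},
    {"travel": [0,0,-20],"roll": 0,"jaw": 15},
    {"travel": [0,0,-30],"roll": 0,"jaw": 15},
    {"travel": [0,0,-30],"roll": 0,"jaw": 15},
    {"travel": [0,0,-10],"roll": 0,"jaw": 15},
    {"travel": [0,0,0],"roll": 0,"jaw": 15}
  ]
}}

```text
clock: 6.45
tool_pos: [0.3894, -0.3484, 0.1425]
orientation: [-179.9, 0.2, -177.6]
force: [-0.2, -0.3, -1.0]
opening: 0.0258
gripper_force: 30.0
```

Run:
```python
from h import *
from scipy.optimize import least_squares
uv=np.array([[224.8,185.9],[334.1,221.7],[346.6,178.6],[239,144.5]])
L=np.array([[0,.14,.083],[0,-.14,.083],[.112,-.14,.083],[.112,.14,.083]])
def W(p,L):
    c,s=np.cos(p[2]),np.sin(p[2]);L=np.atleast_2d(L);return np.c_[p[0]+c*L[:,0]-s*L[:,1],p[1]+s*L[:,0]+c*L[:,1],L[:,2]]
r=least_squares(lambda p:(w2px("top",W(p,L))-uv).ravel(),[.57,0,-.28])
p=r.x;print("seeder",p[:2],np.degrees(p[2]),"res",r.fun.round(1))
np.save("seeder.npy",p)
S=[[-.01,.028,.068],[-.01,-.028,.068]]
print("sill crop px",(w2px("top",W(p,S))-[220,140])*2.9+[362,0])
print("scene corners",w2px("scene",W(p,L)).round(0).tolist())
t=ctrl.snapshot("top");s=ctrl.snapshot("scene");o=ctrl.get_obs();print(o["tool_pos"],o["orientation"])
cv2.imwrite("pics/top2.png",t[:,:,::-1]);cv2.imwrite("pics/scene2.png",s[:,:,::-1])
a=cv2.resize(s[170:300,50:350],None,fx=2.66,fy=2.66,interpolation=cv2.INTER_CUBIC)
b=cv2.resize(t[200:335,340:480],None,fx=1.8,fy=1.8,interpolation=cv2.INTER_CUBIC)
im=np.zeros((600,800,3),np.uint8);im[:a.shape[0],:a.shape[1]]=a;im[350:350+b.shape[0],:b.shape[1]]=b
cv2.imwrite("pics/c2.png",im[:,:,::-1])
```

```text
seeder [0.57080058 0.00073257] -16.080994392733473 res [-0.8  0.2  0.3 -0.1  0.5  0.1 -0.  -0.3]
sill crop px [[497.49799169 189.32512074]
 [560.65088581 209.65492844]]
scene corners [[320.0, 210.0], [198.0, 220.0], [198.0, 256.0], [329.0, 244.0]]
[ 0.38812118 -0.34772643  0.13999558] [ 1.79963478e+02 -2.23027209e-02 -1.77646673e+02]
```

View pics/c2.png

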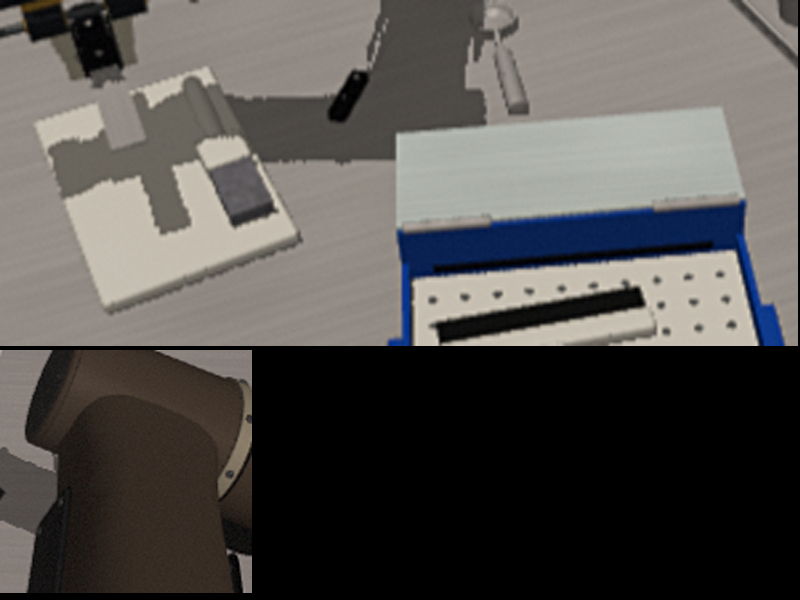

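The crop shows the knife held level over the board, blade end centre near crop (129,147), i.e. scene pixel (98,225). The seeder's cover corners match the prediction within about 1 px. Next I check droop and plan the insertion.

Run:
```python
from h import *
p=np.load("seeder.npy");o=ctrl.get_obs()
for dz in (-.02,0,.02): print(dz,w2px("scene",[[.3884+.1199,-.348+.0046,.1236+dz]]).round(1))
th=p[2];ex=np.array([np.cos(th),np.sin(th)])
def tcp(tipx,z): q=p[:2]+ex*(tipx-.12); return [q[0],q[1],z+.0164]
yaw0=o["orientation"][2];yawT=np.degrees(th)-180
print(yaw0,yawT,"roll",yaw0-yawT)
for n,t in [("pre",tcp(-.06,.074)),]: print(n,t,plan(o["tool_pos"],yaw0,t,yawT), plan(o["tool_pos"],yawT,t,yawT))
```

```text
-0.02 [[100.4 232.4]]
0 [[ 98.3 225.6]]
0.02 [[ 96.1 218.7]]
-177.6466725432833 -196.0809943927335 roll 18.434321849450185
pre [np.float64(0.397843782059748), np.float64(0.05059183952883942), 0.0904] (array([-26.1, 397.6,  49.6]), np.float64(18.43)) (array([101. , 385.4,  49.6]), np.float64(-0.0))
```

>>> {"method": "apply_moves", "body": {
  "targets": [
    {"travel": [0,0,0],"roll": 6.14,"jaw": 15},
    {"travel": [0,0,0],"roll": 6.14,"jaw": 15},
    {"travel": [0,0,0],"roll": 6.15,"jaw": 15},
    {"travel": [4,21.4,0],"roll": 0,"jaw": 15},
    {"travel": [7.9,42.8,0],"roll": 0,"jaw": 15},
    {"travel": [7.9,42.8,0],"roll": 0,"jaw": 15},
    {"travel": [7.9,42.8,0],"roll": 0,"jaw": 15},
    {"travel": [7.9,42.8,0],"roll": 0,"jaw": 15},
    {"travel": [7.9,42.8,0],"roll": 0,"jaw": 15},
    {"travel": [7.9,42.8,0],"roll": 0,"jaw": 15}
  ]
}}

```text
clock: 7.55
tool_pos: [0.4151, -0.065, 0.1393]
orientation: [-179.9, -0.1, 163.9]
force: [0.7, -0.7, -1.2]
opening: 0.0259
gripper_force: 30.0
```

>>> {"method": "apply_moves", "body": {
  "targets": [
    {"travel": [7.9,42.8,0],"roll": 0,"jaw": 15},
    {"travel": [7.9,42.8,0],"roll": 0,"jaw": 15},
    {"travel": [4,21.4,0],"roll": 0,"jaw": 15},
    {"travel": [0,0,20],"roll": 0,"jaw": 15},
    {"travel": [0,0,20],"roll": 0,"jaw": 15},
    {"travel": [0,0,9.6],"roll": 0,"jaw": 15},
    {"travel": [0,0,0],"roll": 0,"jaw": 15}
  ]
}}

```text
clock: 8.25
tool_pos: [0.4253, 0.0409, 0.0891]
orientation: [-179.8, -0.2, 163.9]
force: [1.4, -0.4, -0.4]
opening: 0.026
gripper_force: 30.0
```

Run:
```python
from h import *
p=np.load("seeder.npy");o=ctrl.get_obs();print(o["tool_pos"],o["orientation"],o["joint_pos"].round(1))
th=p[2];R=np.array([[np.cos(th),np.sin(th)],[-np.sin(th),np.cos(th)]])
print("TCP in seeder",R@(o["tool_pos"][:2]-p[:2]))
t=ctrl.snapshot("top");s=ctrl.snapshot("scene");w=ctrl.snapshot("wrist")
a=cv2.resize(s[150:240,180:340],None,fx=2.5,fy=2.5,interpolation=cv2.INTER_CUBIC)
b=cv2.resize(t[140:260,200:360],None,fx=2.5,fy=2.5,interpolation=cv2.INTER_CUBIC)
im=np.zeros((600,800,3),np.uint8);im[:225,:400]=a;im[:300,400:]=b
im[300:,:400]=cv2.resize(w,(400,300));cv2.imwrite("pics/c3.png",im[:,:,::-1])
tip=np.r_[p[:2]-R[0]*.03,.074]
print("tip pred scene crop",(w2px("scene",tip)-[180,150])*2.5,"top crop",(w2px("top",tip)-[200,140])*2.5+[400,0])
```

```text
[0.42532251 0.0409368  0.0890712 ] [-179.79871417   -0.19425792  163.92877757] [  32.2    7.6  -41.4   -0.   -41.3 -138.2]
TCP in seeder [-0.15092208 -0.00166576]
tip pred scene crop [[195.5016303  148.79864932]] top crop [[587.88129247 190.18860019]]
```

View pics/c3.png

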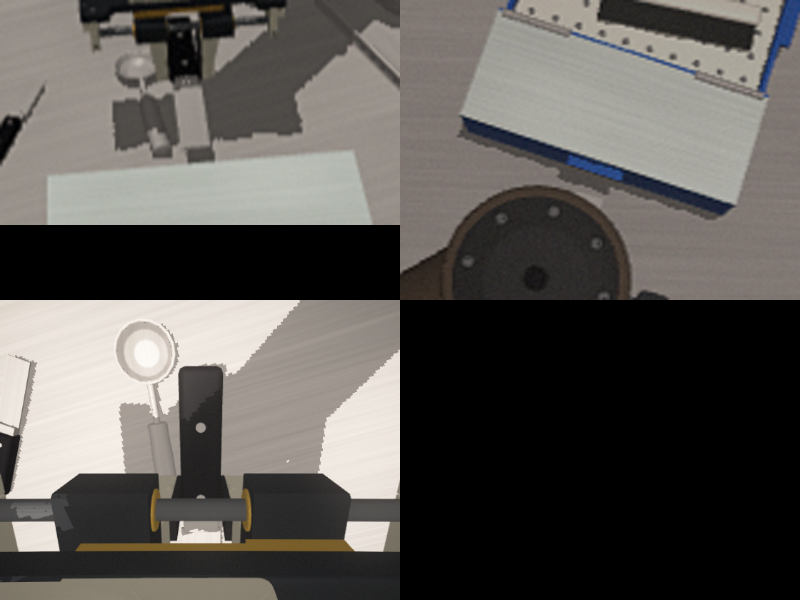

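The tip is seen at scene crop (198,148), against a predicted (195,149). It is aligned with the sill, and the knife is straight in the grip. Next step is to insert.

>>> {"method": "apply_moves", "body": {
  "targets": [
    {"travel": [0,1.5,-1],"roll": 0,"jaw": 15},
    {"travel": [-10,0,0],"roll": 0,"jaw": 15},
    {"travel": [-10,0,0],"roll": 0,"jaw": 15},
    {"travel": [-10,0,0],"roll": 0,"jaw": 15},
    {"travel": [-8,0,0],"roll": 0,"jaw": 15},
    {"travel": [-8,0,0],"roll": 0,"jaw": 15},
    {"travel": [-6,0,0],"roll": 0,"jaw": 15},
    {"travel": [0,0,0],"roll": 0,"jaw": 15}
  ]
}}

```text
clock: 9.2
tool_pos: [0.4779, 0.0286, 0.0918]
orientation: [-180.0, -0.0, 163.9]
force: [-0.3, 0.5, -1.6]
opening: 0.0258
gripper_force: 30.0
```

>>> {"method": "apply_moves", "body": {
  "targets": [
    {"travel": [0,0,-4],"roll": 0,"jaw": 15},
    {"travel": [0,0,-3],"roll": 0,"jaw": 15},
    {"travel": [0,0,-3],"roll": 0,"jaw": 15},
    {"travel": [0,0,0],"roll": 0,"jaw": 15}
  ]
}}

```text
clock: 9.6
tool_pos: [0.4768, 0.0289, 0.1023]
orientation: [180.0, -0.0, 163.9]
force: [-0.8, 0.0, -2.8]
opening: 0.0256
gripper_force: 30.0
```

>>> {"method": "apply_moves", "body": {
  "targets": [
    {"travel": [-1,0,-6],"roll": 0,"jaw": 15},
    {"travel": [-1,0,-6],"roll": 0,"jaw": 15},
    {"travel": [-2,0,-6],"roll": 0,"jaw": 15},
    {"travel": [-2,0,-6],"roll": 0,"jaw": 15},
    {"travel": [0,0,0],"roll": 0,"jaw": 15}
  ]
}}

```text
clock: 10.1
tool_pos: [0.4837, 0.0273, 0.127]
orientation: [179.9, 0.1, 163.9]
force: [-0.7, -0.4, -3.0]
opening: 0.0259
gripper_force: 30.0
```

Run:
```python
from h import *
s=ctrl.snapshot("scene");w=ctrl.snapshot("wrist")
a=cv2.resize(s[120:280,160:360],None,fx=2.5,fy=2.5,interpolation=cv2.INTER_CUBIC)
im=np.zeros((400,800,3),np.uint8);im[:,:500]=a
im[:225,500:]=cv2.resize(w,(300,225));cv2.imwrite("pics/c4.png",im[:,:,::-1])
p=np.load("seeder.npy");th=p[2];ex=np.array([np.cos(th),np.sin(th)]);ey=np.array([-ex[1],ex[0]])
o=ctrl.get_obs();print(o["tool_pos"],o["force"],"TCP s",(o["tool_pos"][:2]-p[:2])@ex,(o["tool_pos"][:2]-p[:2])@ey)
for d in (0,10,15,20,25,30):
    a=np.radians(d);e=p[:2]+ex*(.112-.112*np.cos(a));z=.0815+.112*np.sin(a)
    print(d,((w2px("scene",[np.r_[e+ey*q,z] for q in(.14,-.14)])-[160,120])*2.5).round().tolist())
```

```text
[0.48360117 0.02728779 0.12640663] [-0.18143274  0.57489555 -1.3689689 ] TCP s -0.09114307453007134 0.0013622614266220099
0 [[400.0, 226.0], [94.0, 252.0]]
10 [[401.0, 211.0], [92.0, 237.0]]
15 [[402.0, 205.0], [91.0, 231.0]]
20 [[403.0, 199.0], [90.0, 225.0]]
25 [[404.0, 194.0], [89.0, 220.0]]
30 [[405.0, 189.0], [88.0, 216.0]]
```

View pics/c4.png

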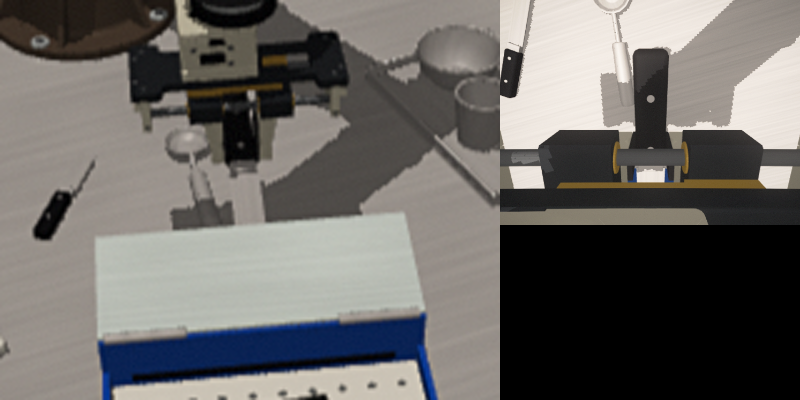

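The cover edge is now at crop (96,237)–(405,213), about 10° up, which is less than a level blade would give, so the knife may have drooped in the grip. I'll measure the pitch from the wrist view.

```bash
cat >> h.py <<'E'
def droop():
    "knife pitch in grip (deg, tip down +) from the row of the handle's rear top edge in the wrist view"
    w=ctrl.snapshot("wrist");cv2.imwrite("pics/wl.png",w[:,:,::-1]);g=cv2.cvtColor(w,cv2.COLOR_RGB2GRAY)
    c=ctrl.calibration("wrist");Ti=np.linalg.inv(c["hand_eye"]);L=[]
    for d in np.radians(np.arange(-10,40,1)):
        P=[[.08*np.cos(d)+s*np.sin(d),y,.0164-.08*np.sin(d)-.01*np.cos(d)] for s in (.01,) for y in(-.013,0,.013)]
        L.append(cv2.projectPoints(np.array(P),cv2.Rodrigues(Ti[:3,:3])[0],Ti[:3,3],c["K"],c["dist_coeffs"])[0][:,0])
    L=np.array(L);col=int(L[10,1,0]);r=np.where(g[:150,col-6:col+7].mean(1)<70)[0]
    wd=[np.sum(g[r.min()+k,col-50:col+50]<60) for k in (8,30,60)]
    return r.min(),wd,L[::5,1,1].round(0),np.ptp(L[::5,:,0],axis=1).round(0)
E
python3 -c "
from h import *
print(droop())"
```

```text
(np.int64(91), [np.int64(25), np.int64(29), np.int64(55)], array([103.,  98.,  94.,  92.,  90.,  91.,  94.,  99., 107., 118.]), array([59., 62., 65., 69., 73., 77., 81., 85., 89., 93.]))
```

```bash
cat >> h.py <<'E'
def rivet():
    g=cv2.imread("pics/wl.png",0)[130:240,265:297];c=(g>150).astype(np.uint8)
    n,l,s,ce=cv2.connectedComponentsWithStats(c);k=[(s[i,4],ce[i]+[265,130]) for i in range(1,n) if 15<s[i,4]<200];return k
def proj_rivet(b,d):
    c=ctrl.calibration("wrist");Ti=np.linalg.inv(c["hand_eye"]);d=np.radians(d)
    P=np.array([[b*np.cos(d)+.01*np.sin(d),0,.0164-b*np.sin(d)-.01*np.cos(d)]])
    return cv2.projectPoints(P,cv2.Rodrigues(Ti[:3,:3])[0],Ti[:3,3],c["K"],c["dist_coeffs"])[0][0,0,1]
E
python3 -c "
from h import *
print(rivet())
b=min(np.arange(.02,.08,.0005),key=lambda b:abs(proj_rivet(b,0)-179.5));print(b,[(d,proj_rivet(b,d).round(1)) for d in range(-5,31,5)])
g=cv2.imread('pics/wl.png',0);print(g[115,235:330])"
```

```text
[]
0.04550000000000003 [(-5, np.float64(180.6)), (0, np.float64(179.9)), (5, np.float64(180.0)), (10, np.float64(180.9)), (15, np.float64(182.7)), (20, np.float64(185.5)), (25, np.float64(189.1)), (30, np.float64(193.8))]
[191 183 174 155 134 145 154 198 229 235 235 235 179  88  58  57  58  63
  61  66  65  68  69  69  68  66  70  68  67  68  66  65  66  68  66  67
  63  63  66  61  63  63  63  62  63  63  64  62  61  61  63  61  63  60
  61  61  60  61  62  59  60  57  59  60  58  60  59  58  61  58  57  50
  46  53  51  51  48  49  48  81 135 151 151 151 151 155 152 152 154 155
 151 152 154 152 154]
```

```bash
python3 -c "
from h import *
g=cv2.imread('pics/c3.png',0);h=cv2.imread('pics/wl.png',0)
for r in (115,140,160,175):
    a=g[300+int(r/1.4),165:240];b=h[r,230:330]
    print(r,1.4*(np.sum(a<85)),np.sum(b<85), b[::4])
K=337.7;Ti=np.linalg.inv(ctrl.calibration('wrist')['hand_eye'])
for d in (0,5,10,15,20):
    t=np.radians(d);P=Ti@np.array([.07*np.cos(t),0,.0064-.07*np.sin(t),1]);print(d,K*.026/P[2])
"
```

```text
115 61.599999999999994 66 [228 202 155 198 235  57  66  69  68  65  67  61  62  62  61  61  59  60
  58  50  51  81 151 152 152]
140 60.199999999999996 65 [242 227 200 157 156  52  60  61  63  61  59  60  57  56  40  34  36  38
  39  38  40 135 150 153 151]
160 58.8 63 [155 148 150 137 119  53  52  60  57  51  39  37  37  34  35  33  35  38
  36  38  38 151 151 153 155]
175 46.199999999999996 62 [154 151 149 144 130  80  41  41  37  37  34  35  34  33  34  37  33  35
  34  36  40 152 153 154 154]
0 64.02490071985781
5 66.85379986234503
10 69.83972384822697
15 72.9647514021039
20 76.20251040568506
```

The knife droops about 8° in the grip. The palm will block further droop, and the lever arm is best with the tip near the edge. I back off slightly and follow an arc about the hinge.

>>> {"method": "apply_moves", "body": {
  "targets": [
    {"travel": [0,0,2],"roll": 0,"jaw": 15},
    {"travel": [7,0,0],"roll": 0,"jaw": 15},
    {"travel": [6,0,0],"roll": 0,"jaw": 15},
    {"travel": [-2.4,0,-12],"roll": 0,"jaw": 15},
    {"travel": [-3.4,0,-10],"roll": 0,"jaw": 15},
    {"travel": [-4.4,0,-9.5],"roll": 0,"jaw": 15},
    {"travel": [-5.4,0,-9],"roll": 0,"jaw": 15},
    {"travel": [-6.3,0,-8.5],"roll": 0,"jaw": 15},
    {"travel": [0,0,0],"roll": 0,"jaw": 15}
  ]
}}

```text
clock: 11.15
tool_pos: [0.4931, 0.0248, 0.1742]
orientation: [179.9, 0.1, 163.9]
force: [-0.2, 0.1, -2.4]
opening: 0.0256
gripper_force: 30.0
```

Run:
```python
from h import *
s=ctrl.snapshot("scene");print(droop()[0])
w=cv2.imread("pics/wl.png")[:,:,::-1]
a=cv2.resize(s[120:280,160:360],None,fx=2.5,fy=2.5,interpolation=cv2.INTER_CUBIC)
im=np.zeros((400,800,3),np.uint8);im[:,:500]=a
im[:225,500:]=cv2.resize(w,(300,225));cv2.imwrite("pics/c5.png",im[:,:,::-1])
h=cv2.cvtColor(w,cv2.COLOR_RGB2GRAY);print([int(np.sum(h[r,230:330]<85)) for r in (115,140,160)])
p=np.load("seeder.npy");th=p[2];ex=np.array([np.cos(th),np.sin(th)]);ey=np.array([-ex[1],ex[0]])
o=ctrl.get_obs();print(o["clock"],o["tool_pos"],o["force"],"TCP s",(o["tool_pos"][:2]-p[:2])@ex,(o["tool_pos"][:2]-p[:2])@ey)
for d in (10,20,25,30,35,40,50):
    a=np.radians(d);e=p[:2]+ex*(.112-.112*np.cos(a));z=.0815+.112*np.sin(a)
    print(d,((w2px("scene",[np.r_[e+ey*q,z] for q in(.14,-.14)])-[160,120])*2.5).round().tolist())
```

```text
94
[75, 73, 69]
11.25 [0.49238758 0.02476793 0.17332188] [-0.143478   -0.71537151 -1.03674457] TCP s -0.08200247420301846 0.0013747974784372812
10 [[401.0, 211.0], [92.0, 237.0]]
20 [[403.0, 199.0], [90.0, 225.0]]
25 [[404.0, 194.0], [89.0, 220.0]]
30 [[405.0, 189.0], [88.0, 216.0]]
35 [[407.0, 186.0], [87.0, 213.0]]
40 [[408.0, 183.0], [86.0, 210.0]]
50 [[412.0, 181.0], [84.0, 208.0]]
```

View pics/c5.png

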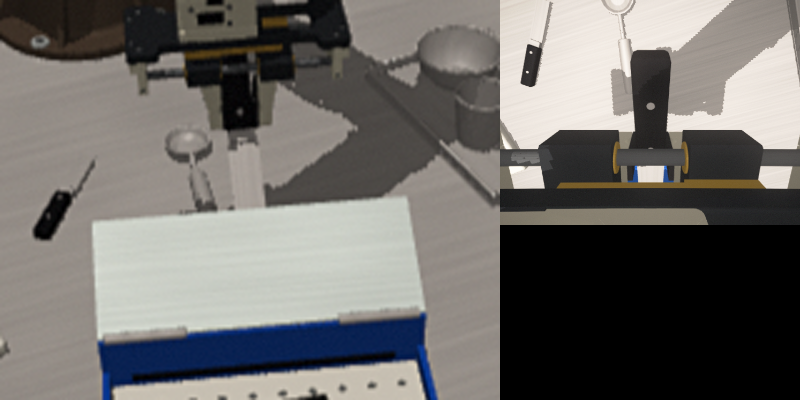

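The edge is now at crop (93,222)–(407,198), so the cover is at about 22°. The knife has drooped to about the same angle and lies flush with the underside. The cover stays where it is left, so I will:
1. Withdraw and press the knife flat on the board again.
2. Go on from the side with the knife along the hinge direction, where the lever arm is short and the gripper is beyond the cover's side.

>>> {"method": "apply_moves", "body": {
  "targets": [
    {"travel": [0,0,2],"roll": 0,"jaw": 15},
    {"travel": [12,0,-4],"roll": 0,"jaw": 15},
    {"travel": [12,0,-4],"roll": 0,"jaw": 15},
    {"travel": [12,0,-4],"roll": 0,"jaw": 15},
    {"travel": [12,0,-4],"roll": 0,"jaw": 15},
    {"travel": [5,0,-20],"roll": 0,"jaw": 15},
    {"travel": [0,0,-25],"roll": 0,"jaw": 15},
    {"travel": [-5,-40,0],"roll": 0,"jaw": 15},
    {"travel": [-5,-43,0],"roll": 0,"jaw": 15},
    {"travel": [-5,-43,0],"roll": 0,"jaw": 15}
  ]
}}

```text
clock: 12.25
tool_pos: [0.4192, -0.0863, 0.2328]
orientation: [179.9, 0.1, 164.1]
force: [1.0, -0.4, -0.5]
opening: 0.0256
gripper_force: 30.0
```

>>> {"method": "apply_moves", "body": {
  "targets": [
    {"travel": [-5,-43,0],"roll": 0,"jaw": 15},
    {"travel": [-5,-43,0],"roll": 0,"jaw": 15},
    {"travel": [-5,-43,0],"roll": 0,"jaw": 15},
    {"travel": [-5,-43,0],"roll": 0,"jaw": 15},
    {"travel": [-5,-43,0],"roll": -3,"jaw": 15},
    {"travel": [-5,-25,10],"roll": -7.7,"jaw": 15},
    {"travel": [0,0,20],"roll": -7.8,"jaw": 15},
    {"travel": [0,0,20],"roll": 0,"jaw": 15},
    {"travel": [0,0,0],"roll": 0,"jaw": 15}
  ]
}}

```text
clock: 13.15
tool_pos: [0.382, -0.3237, 0.18]
orientation: [179.9, -0.2, -177.6]
force: [-0.3, 0.3, -0.6]
opening: 0.0262
gripper_force: 30.0
```

Run:
```python
from h import *
o=ctrl.get_obs();print(o["clock"],o["tool_pos"],o["orientation"])
print(plan(o["tool_pos"],o["orientation"][2],[.3884,-.348,.0405],-177.65))
```

```text
13.15 [ 0.38199353 -0.32369265  0.1800196 ] [ 179.87578473   -0.20868061 -177.60889591]
(array([ -5.4, -24.6, 139.5]), np.float64(0.04))
```

>>> {"method": "apply_moves", "body": {
  "targets": [
    {"travel": [-5.4,-24.6,30],"roll": 0,"jaw": 15},
    {"travel": [0,0,35],"roll": 0,"jaw": 15},
    {"travel": [0,0,20],"roll": 0,"jaw": 15},
    {"travel": [0,0,15],"roll": 0,"jaw": 15},
    {"travel": [0,0,12],"roll": 0,"jaw": 15},
    {"travel": [0,0,12],"roll": 0,"jaw": 15},
    {"travel": [0,0,9],"roll": 0,"jaw": 15},
    {"travel": [0,0,6],"roll": 0,"jaw": 15},
    {"travel": [0,0,0],"roll": 0,"jaw": 15}
  ]
}}

```text
clock: 14.05
tool_pos: [0.3905, -0.3492, 0.0428]
orientation: [-180.0, -0.0, -177.5]
force: [0.0, -0.4, -1.2]
opening: 0.0258
gripper_force: 30.0
```

>>> {"method": "apply_moves", "body": {
  "targets": [
    {"travel": [0,0,1],"roll": 0,"jaw": 36},
    {"travel": [0,0,1],"roll": 0,"jaw": 36},
    {"travel": [0,0,0],"roll": 0,"jaw": 36},
    {"travel": [0,0,0],"roll": 0,"jaw": 15},
    {"travel": [0,0,0],"roll": 0,"jaw": 15},
    {"travel": [0,0,0],"roll": 0,"jaw": 15},
    {"travel": [0,0,0],"roll": 0,"jaw": 15}
  ]
}}

```text
clock: 14.75
tool_pos: [0.3904, -0.3492, 0.041]
orientation: [-180.0, 0.0, -177.6]
force: [-0.1, 0.1, 0.9]
opening: 0.0257
gripper_force: 30.0
```

>>> {"method": "apply_moves", "body": {
  "targets": [
    {"travel": [0,0,-10],"roll": 0,"jaw": 15},
    {"travel": [0,0,-30],"roll": 0,"jaw": 15},
    {"travel": [0,0,-40],"roll": 0,"jaw": 15},
    {"travel": [0,0,-40],"roll": 0,"jaw": 15},
    {"travel": [0,0,-40],"roll": 0,"jaw": 15},
    {"travel": [0,0,-10],"roll": 0,"jaw": 15},
    {"travel": [0,0,0],"roll": 0,"jaw": 15}
  ]
}}

```text
clock: 15.45
tool_pos: [0.3911, -0.3495, 0.2133]
orientation: [-179.9, 0.2, -177.6]
force: [-0.5, -0.5, -2.0]
opening: 0.0258
gripper_force: 30.0
```

Run:
```python
from h import *
p=np.load("seeder.npy");th=p[2];ex=np.array([np.cos(th),np.sin(th)]);ey=np.array([-ex[1],ex[0]])
o=ctrl.get_obs();print(o["clock"],o["tool_pos"],o["orientation"])
droop();h=cv2.imread("pics/wl.png",0);print([int(np.sum(h[r,230:330]<85)) for r in (115,140,160)])
yT=np.degrees(th)+90-180
def tgt(s,y,z): q=p[:2]+ex*s+ey*y;return [q[0],q[1],z]
print("roll",o["orientation"][2]-yT)
for t in [tgt(-.06,-.182,.20),tgt(-.03,-.182,.118)]: print(np.round(t,3),np.hypot(t[0],t[1]),plan(o["tool_pos"],o["orientation"][2],t,yT),plan(o["tool_pos"],yT,t,yT))
```

```text
15.45 [ 0.39106517 -0.34951297  0.21334934] [-179.89595757    0.23446279 -177.55125976]
[51, 60, 59]
roll -71.47026536299042
[ 0.463 -0.158  0.2  ] 0.4888130887427428 (array([-79.8, 188.7,  13.3]), np.float64(-71.47)) (array([-204.3,  -15.7,   13.3]), np.float64(-0.0))
[ 0.492 -0.166  0.118] 0.5187812708481894 (array([-108.3,  179.2,   95.3]), np.float64(-71.47)) (array([-204.3,  -45.7,   95.3]), np.float64(-0.0))
```

>>> {"method": "apply_moves", "body": {
  "targets": [
    {"travel": [-16,37.7,0],"roll": 0,"jaw": 15},
    {"travel": [-16,37.7,0],"roll": 0,"jaw": 15},
    {"travel": [-16,37.7,0],"roll": 0,"jaw": 15},
    {"travel": [-16,37.7,0],"roll": 0,"jaw": 15},
    {"travel": [-16,37.7,0],"roll": 0,"jaw": 15},
    {"travel": [0,0,0],"roll": -7.94,"jaw": 15},
    {"travel": [0,0,0],"roll": -7.94,"jaw": 15},
    {"travel": [0,0,0],"roll": -7.94,"jaw": 15},
    {"travel": [0,0,0],"roll": -7.94,"jaw": 15},
    {"travel": [0,0,0],"roll": -7.94,"jaw": 15}
  ]
}}

```text
clock: 16.5
tool_pos: [0.461, -0.1572, 0.2087]
orientation: [179.8, -0.2, -137.5]
force: [-0.0, -0.0, -1.0]
opening: 0.0255
gripper_force: 30.0
```

>>> {"method": "apply_moves", "body": {
  "targets": [
    {"travel": [0,0,0],"roll": -7.94,"jaw": 15},
    {"travel": [0,0,0],"roll": -7.94,"jaw": 15},
    {"travel": [0,0,0],"roll": -7.94,"jaw": 15},
    {"travel": [0,0,0],"roll": -7.94,"jaw": 15},
    {"travel": [0,0,30],"roll": 0,"jaw": 15},
    {"travel": [0,0,40],"roll": 0,"jaw": 15},
    {"travel": [0,0,20],"roll": 0,"jaw": 15},
    {"travel": [0,0,0],"roll": 0,"jaw": 15}
  ]
}}

```text
clock: 17.3
tool_pos: [0.4586, -0.1574, 0.1166]
orientation: [179.5, -0.1, -106.1]
force: [-0.8, -0.0, -0.6]
opening: 0.0261
gripper_force: 30.0
```

```bash
cat >> h.py <<'E'
def st():
    p=np.load("seeder.npy");th=p[2];ex=np.array([np.cos(th),np.sin(th)]);ey=np.array([-ex[1],ex[0]])
    o=ctrl.get_obs();q=o["tool_pos"][:2]-p[:2]
    print(o["clock"],"s,y,z",np.round([q@ex,q@ey,o["tool_pos"][2]],4),"yaw err",o["orientation"][2]-(np.degrees(th)-90),o["force"].round(1),o["joint_pos"].round(0));return p,ex,ey
def edges(ds,off,f):
    p,ex,ey=st()
    for d in ds:
        a=np.radians(d);e=p[:2]+ex*(.112-.112*np.cos(a));z=.0815+.112*np.sin(a)
        print(d,((w2px("scene",[np.r_[e+ey*q,z] for q in(.14,-.14)])-off)*f).round().tolist())
E
python3 -c "
from h import *
s=ctrl.snapshot('scene');cv2.imwrite('pics/s6.png',cv2.resize(s[120:280,130:370],None,fx=3,fy=3,interpolation=cv2.INTER_CUBIC)[:,:,::-1])
edges([15,20,25,30],[130,120],3)"
```

```text
17.35 s,y,z [-0.0624 -0.1827  0.1187] yaw err -0.02509305142974938 [1.1 0.4 0.6] [  4.  11. -32.  -0. -47. -20.]
15 [[572.0, 246.0], [199.0, 277.0]]
20 [[573.0, 239.0], [198.0, 270.0]]
25 [[574.0, 233.0], [196.0, 264.0]]
30 [[576.0, 227.0], [195.0, 259.0]]
```

View pics/s6.png

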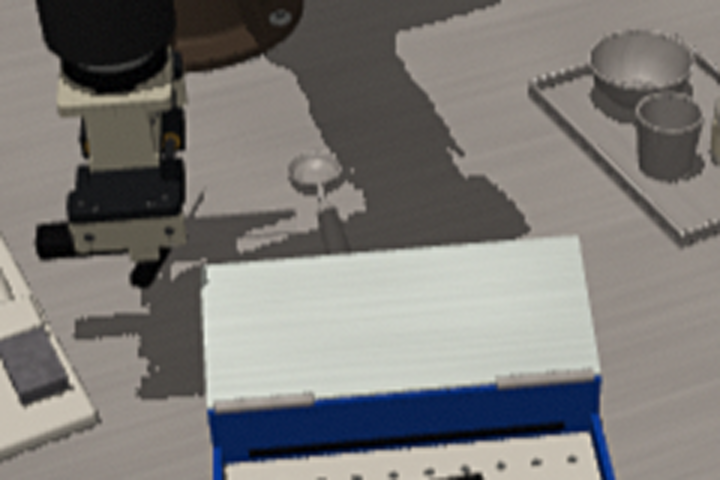

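The cover edge is at crop (205,265)–(579,238), still about 21–22°. The gripper is beyond the cover's right side and the knife runs along the edge. I bring the blade under the side margin and swing the cover.

>>> {"method": "apply_moves", "body": {
  "targets": [
    {"travel": [0,-15,-8],"roll": 0,"jaw": 15},
    {"travel": [0,-15,0],"roll": 0,"jaw": 15},
    {"travel": [0,-15,0],"roll": 0,"jaw": 15},
    {"travel": [0,-15,0],"roll": 0,"jaw": 15},
    {"travel": [0,-8,0],"roll": 0,"jaw": 15},
    {"travel": [0,-6,0],"roll": 0,"jaw": 15},
    {"travel": [0,0,0],"roll": 0,"jaw": 15}
  ]
}}

```text
clock: 18.05
tool_pos: [0.5335, -0.1781, 0.1291]
orientation: [180.0, -0.0, -106.1]
force: [-0.7, -0.0, -1.2]
opening: 0.0256
gripper_force: 30.0
```

>>> {"method": "apply_moves", "body": {
  "targets": [
    {"travel": [0,-2.5,-6],"roll": 0,"jaw": 15},
    {"travel": [0,-3.5,-7],"roll": 0,"jaw": 15},
    {"travel": [0,-4,-7],"roll": 0,"jaw": 15},
    {"travel": [0,-5,-6.5],"roll": 0,"jaw": 15},
    {"travel": [0,0,0],"roll": 0,"jaw": 15}
  ]
}}

```text
clock: 18.55
tool_pos: [0.5489, -0.1824, 0.1569]
orientation: [-179.9, 0.0, -106.1]
force: [-0.3, -0.4, -1.1]
opening: 0.0256
gripper_force: 30.0
```

```bash
python3 -c "
from h import *
s=ctrl.snapshot('scene');droop();w=cv2.imread('pics/wl.png')
a=cv2.resize(s[120:280,130:370],None,fx=2.2,fy=2.2,interpolation=cv2.INTER_CUBIC)[:,:,::-1]
im=np.zeros((352,800,3),np.uint8);im[:,:528]=a;im[:204,528:]=cv2.resize(w,(272,204));cv2.imwrite('pics/s7.png',im)
h=cv2.imread('pics/wl.png',0);print([int(np.sum(h[r,230:330]<85)) for r in (115,140,160)])
edges([20,30,40,45],[130,120],2.2)"
```

```text
[62, 61, 59]
18.65 s,y,z [ 0.0292 -0.1819  0.1561] yaw err -0.018920742913550725 [ 0.1  0.2 -1.3] [  1.  16. -19.   0. -55. -17.]
20 [[420.0, 175.0], [145.0, 198.0]]
30 [[422.0, 167.0], [143.0, 190.0]]
40 [[425.0, 161.0], [141.0, 185.0]]
45 [[427.0, 160.0], [140.0, 184.0]]
```

View pics/s7.png

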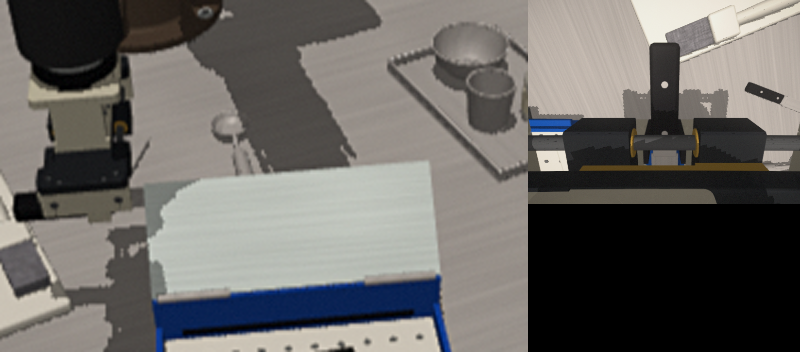

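The edge is at crop (147,184)–(429,161), so the cover is at about 40°. The knife is still level and there is no slip. Continuing.

>>> {"method": "apply_moves", "body": {
  "targets": [
    {"travel": [0,-4.8,-5],"roll": 0,"jaw": 15},
    {"travel": [0,-5,-4.5],"roll": 0,"jaw": 15},
    {"travel": [0,-6.5,-4.6],"roll": 0,"jaw": 15},
    {"travel": [0,-6.6,-4.6],"roll": 0,"jaw": 15},
    {"travel": [0,-7.2,-3.4],"roll": 0,"jaw": 15},
    {"travel": [0,-7.3,-3.4],"roll": 0,"jaw": 15},
    {"travel": [0,-7.7,-2],"roll": 0,"jaw": 15},
    {"travel": [0,-7.8,-2],"roll": 0,"jaw": 15},
    {"travel": [0,-8,0],"roll": 0,"jaw": 15},
    {"travel": [0,-8,0],"roll": 0,"jaw": 15}
  ]
}}

```text
clock: 19.65
tool_pos: [0.6148, -0.2014, 0.185]
orientation: [-180.0, 0.0, -106.1]
force: [-2.5, -0.2, -0.2]
opening: 0.0258
gripper_force: 30.0
```

>>> {"method": "apply_moves", "body": {
  "targets": [
    {"travel": [0,-7,0],"roll": 0,"jaw": 15},
    {"travel": [0,-7,0],"roll": 0,"jaw": 15},
    {"travel": [0,-6,0],"roll": 0,"jaw": 15},
    {"travel": [0,0,0],"roll": 0,"jaw": 15}
  ]
}}

```text
clock: 20.05
tool_pos: [0.6341, -0.207, 0.1847]
orientation: [-180.0, -0.0, -106.1]
force: [0.4, -0.3, -1.0]
opening: 0.0256
gripper_force: 30.0
```

```bash
python3 -c "
from h import *
st();droop();h=cv2.imread('pics/wl.png',0);print([int(np.sum(h[r,230:330]<85)) for r in (115,140,160)])"
```

```text
20.05 s,y,z [ 0.1184 -0.1821  0.1847] yaw err -0.016891608422852755 [ 0.4 -0.3 -1. ] [ -1.  22.  -5.   0. -62. -15.]
[61, 61, 59]
```

>>> {"method": "apply_moves", "body": {
  "targets": [
    {"travel": [0,-3,0],"roll": 0,"jaw": 15},
    {"travel": [0,-3,0],"roll": 0,"jaw": 15},
    {"travel": [0,0,0],"roll": 0,"jaw": 15}
  ]
}}

```text
clock: 20.4
tool_pos: [0.6392, -0.2085, 0.185]
orientation: [-180.0, 0.0, -106.1]
force: [-0.9, 0.5, -1.0]
opening: 0.0259
gripper_force: 30.0
```

>>> {"method": "apply_moves", "body": {
  "targets": [
    {"travel": [0,-2,0],"roll": 0,"jaw": 15},
    {"travel": [0,-2,0],"roll": 0,"jaw": 15}
  ]
}}

```text
clock: 20.6
tool_pos: [0.6424, -0.2095, 0.1849]
orientation: [179.9, -0.0, -106.1]
force: [-6.8, 1.6, 0.2]
opening: 0.0254
gripper_force: 30.0
```

>>> {"method": "apply_moves", "body": {
  "targets": [
    {"travel": [0,-2,0],"roll": 0,"jaw": 15},
    {"travel": [0,0,0],"roll": 0,"jaw": 15}
  ]
}}

```text
clock: 20.8
tool_pos: [0.6427, -0.2097, 0.1845]
orientation: [179.7, -0.0, -106.1]
force: [-8.8, 2.7, 3.3]
opening: 0.0259
gripper_force: 30.1
```

The tool stalls at blade edge s ≈ 141 mm, which is where the stop should be, with the force rising. One more nudge, then I retreat and check.

>>> {"method": "apply_moves", "body": {
  "targets": [
    {"travel": [0,-2,0],"roll": 0,"jaw": 15},
    {"travel": [0,0,0],"roll": 0,"jaw": 15},
    {"travel": [0,10,0],"roll": 0,"jaw": 15},
    {"travel": [0,20,0],"roll": 0,"jaw": 15},
    {"travel": [0,35,-5],"roll": 0,"jaw": 15},
    {"travel": [0,40,-10],"roll": 0,"jaw": 15},
    {"travel": [0,40,-10],"roll": 0,"jaw": 15},
    {"travel": [0,30,0],"roll": 0,"jaw": 15},
    {"travel": [0,0,0],"roll": 0,"jaw": 15}
  ]
}}

```text
clock: 21.7
tool_pos: [0.4759, -0.1615, 0.2113]
orientation: [-179.8, 0.1, -106.1]
force: [0.6, -0.3, -0.5]
opening: 0.0255
gripper_force: 30.0
```

```bash
python3 -c "
from h import *
s=ctrl.snapshot('scene');droop();w=cv2.imread('pics/wl.png')
a=cv2.resize(s[120:280,130:370],None,fx=2.2,fy=2.2,interpolation=cv2.INTER_CUBIC)[:,:,::-1]
im=np.zeros((352,800,3),np.uint8);im[:,:528]=a;im[:204,528:]=cv2.resize(w,(272,204));cv2.imwrite('pics/s8.png',im)
h=cv2.imread('pics/wl.png',0);print([int(np.sum(h[r,230:330]<85)) for r in (115,140,160)])
edges([95,100,105,108.9],[130,120],2.2)
o=ctrl.get_obs();print(o['orientation'],plan(o['tool_pos'],-177.6,[.3904,-.3492,.041],-177.6),plan(o['tool_pos'],o['orientation'][2],[.3904,-.3492,.041],-177.6))"
```

```text
[61, 60, 59]
21.8 s,y,z [-0.0431 -0.1819  0.2112] yaw err 0.019134494657109258 [ 1.2  0.8 -1.2] [  4.   6. -24.   0. -60. -20.]
95 [[446.0, 194.0], [136.0, 220.0]]
100 [[448.0, 202.0], [137.0, 229.0]]
105 [[450.0, 211.0], [137.0, 238.0]]
108.9 [[451.0, 218.0], [137.0, 245.0]]
[-1.79803847e+02  4.87720804e-02 -1.06061860e+02] (array([  96.4, -183.3,  170.2]), -0.0) (array([204.3,  33.4, 170.2]), np.float64(71.54))
```

View pics/s8.png

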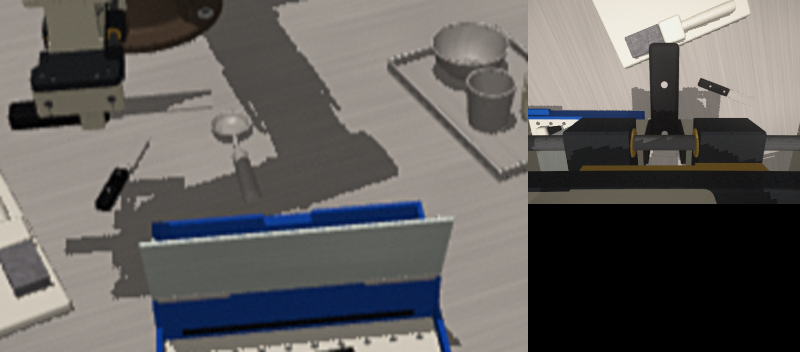

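The cover edge is at crop (140,243)–(453,217), matching the 108.9° stop prediction of (137,245)–(451,218). The knife is level. Next I carry it back and lay it down.

>>> {"method": "apply_moves", "body": {
  "targets": [
    {"travel": [0,0,0],"roll": 7.95,"jaw": 15},
    {"travel": [0,0,0],"roll": 7.95,"jaw": 15},
    {"travel": [0,0,0],"roll": 7.95,"jaw": 15},
    {"travel": [0,0,0],"roll": 7.95,"jaw": 15},
    {"travel": [0,0,0],"roll": 7.95,"jaw": 15},
    {"travel": [0,0,0],"roll": 7.95,"jaw": 15},
    {"travel": [0,0,0],"roll": 7.95,"jaw": 15},
    {"travel": [0,0,0],"roll": 7.95,"jaw": 15},
    {"travel": [0,0,0],"roll": 7.94,"jaw": 15}
  ]
}}

```text
clock: 22.7
tool_pos: [0.4799, -0.1624, 0.2097]
orientation: [-180.0, 0.0, -178.0]
force: [0.1, -0.0, -1.4]
opening: 0.026
gripper_force: 30.0
```

>>> {"method": "apply_moves", "body": {
  "targets": [
    {"travel": [16,-30.5,0],"roll": 0,"jaw": 15},
    {"travel": [16,-30.5,0],"roll": 0,"jaw": 15},
    {"travel": [16,-30.5,0],"roll": 0,"jaw": 15},
    {"travel": [16,-30.5,0],"roll": 0,"jaw": 15},
    {"travel": [16,-30.5,0],"roll": 0,"jaw": 15},
    {"travel": [16.4,-30.8,0],"roll": 0,"jaw": 15},
    {"travel": [0,0,40],"roll": 0,"jaw": 15},
    {"travel": [0,0,40],"roll": 0,"jaw": 15},
    {"travel": [0,0,30],"roll": 0,"jaw": 15},
    {"travel": [0,0,0],"roll": 0,"jaw": 15}
  ]
}}

```text
clock: 23.7
tool_pos: [0.3879, -0.3489, 0.0959]
orientation: [179.8, -0.4, -177.7]
force: [-0.3, 0.3, -1.0]
opening: 0.0257
gripper_force: 30.0
```

```bash
python3 -c "
from h import *
o=ctrl.get_obs();print(o['tool_pos'],o['orientation'],plan(o['tool_pos'],o['orientation'][2],[.3904,-.3492,.041],-177.6))"
```

```text
[ 0.3879104  -0.34885222  0.09586331] [ 179.81031293   -0.3740495  -177.71012789] (array([-2.5, -0.4, 54.9]), np.float64(-0.11))
```

>>> {"method": "apply_moves", "body": {
  "targets": [
    {"travel": [-1,0,20],"roll": 0,"jaw": 15},
    {"travel": [0,0,15],"roll": 0,"jaw": 15},
    {"travel": [0,0,10],"roll": 0,"jaw": 15},
    {"travel": [0,0,5],"roll": 0,"jaw": 15},
    {"travel": [0,0,3],"roll": 0,"jaw": 15},
    {"travel": [0,0,2],"roll": 0,"jaw": 15},
    {"travel": [0,0,0],"roll": 0,"jaw": 15}
  ]
}}

```text
clock: 24.4
tool_pos: [0.391, -0.3494, 0.0453]
orientation: [-180.0, 0.0, -177.6]
force: [-0.5, 0.3, -0.6]
opening: 0.0259
gripper_force: 30.0
```

>>> {"method": "apply_moves", "body": {
  "targets": [
    {"travel": [0,0,1.5],"roll": 0,"jaw": 15},
    {"travel": [0,0,1.5],"roll": 0,"jaw": 15},
    {"travel": [0,0,0],"roll": 0,"jaw": 15}
  ]
}}

```text
clock: 24.7
tool_pos: [0.3906, -0.3492, 0.0419]
orientation: [180.0, -0.0, -177.6]
force: [-0.2, -0.3, -1.1]
opening: 0.0256
gripper_force: 30.0
```

>>> {"method": "apply_moves", "body": {
  "targets": [
    {"travel": [0,0,1],"roll": 0,"jaw": 15},
    {"travel": [0,0,0.5],"roll": 0,"jaw": 15},
    {"travel": [0,0,0],"roll": 0,"jaw": 15},
    {"travel": [0,0,0],"roll": 0,"jaw": 15}
  ]
}}

```text
clock: 25.1
tool_pos: [0.3908, -0.3493, 0.041]
orientation: [-180.0, 0.0, -177.6]
force: [-1.4, 2.3, 6.2]
opening: 0.0258
gripper_force: 30.0
```

The knife rests on the board, with 6 N upward on the tool. I open the jaws in a narrow gap to clear the brush, then rise.

>>> {"method": "apply_moves", "body": {
  "targets": [
    {"travel": [0,0,0],"roll": 0,"jaw": 30},
    {"travel": [0,0,0],"roll": 0,"jaw": 42},
    {"travel": [0,0,0],"roll": 0,"jaw": 42},
    {"travel": [0,0,0],"roll": 0,"jaw": 42},
    {"travel": [0,0,-10],"roll": 0,"jaw": 42},
    {"travel": [0,0,-30],"roll": 0,"jaw": 42},
    {"travel": [0,0,-45],"roll": 0,"jaw": 42},
    {"travel": [0,0,-45],"roll": 0,"jaw": 42},
    {"travel": [0,0,-45],"roll": 0,"jaw": 42},
    {"travel": [0,0,0],"roll": 0,"jaw": 42}
  ]
}}

```text
clock: 26.1
tool_pos: [0.3934, -0.351, 0.2231]
orientation: [-179.6, 0.6, -177.6]
force: [1.3, 0.1, -1.2]
opening: 0.0419
gripper_force: 0.0
```

```bash
python3 -c "
from h import *
s=ctrl.snapshot('scene');w=ctrl.snapshot('wrist');im=np.zeros((420,800,3),np.uint8)
im[:300,:400]=cv2.resize(s,(400,300));im[:300,400:]=cv2.resize(w,(400,300));cv2.imwrite('pics/f.png',im[:,:,::-1])"
```

```text
(no output)
```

View pics/f.png

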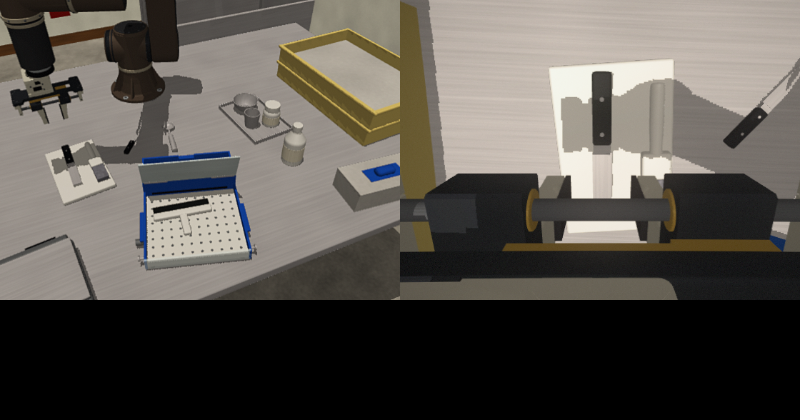

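The knife lies flat on the board at left-panel (70,162), with its handle at right-panel (602,108). The cover stands open at its stop, left-panel (190,170), and the other things are in place. I hand the job in.

```bash
python3 -c "
from plant import ctrl
print(ctrl.close_job())"
```

```text
the job is handed in; nothing more can be done
None
```

The cover is swung back to its stop and the knife lies flat on the white board, released; the job was handed in at about 26 s, with no verdict shown. The knife slipped in the grip at about 22° of lift, so I pressed it flat and re-gripped it on the board, then finished the swing with the blade under the cover's side edge.

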